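Torque check of sample cell closures

ROBOT

A 6-joint arm with a two-finger parallel gripper is mounted at the origin on the work surface. World frame = base frame: x ahead of the robot, y to its left, z up, the work surface at z = 0. Lengths are in m, angles in rad, forces in N, time in s.
With the tool pointing down it reaches from about 0.3 to 0.775 m from the base axis. Payload 14.6 kg.
Tool frame: the origin (TCP) lies midway between the tips of the shut fingers; the grasp point (between the pads) lies 19 mm behind it; z points along the fingers, y is the direction in which the jaws open and shut (so a half turn about z gives the same grasp; the last joint's range is limited). The gripper opens to 94 mm and grips with 3 to 60 N. Pads are 16 mm wide; open, the fingers measure 119 mm over their backs; the gripper's body (75 mm by 177 mm) begins 78 mm behind the grasp point.
Start: joints at [1.123, 0.3, 1.521, -0, 1.321, -0.067], TCP at [0.204, 0.511, 0.205] pointing down, gripper open.
Joint ranges: [-3.03, 3.03], [-0.79, 2.21], [0.23, 2.52], [-1.04, 4.18], [0, 3.07], [-2.55, 2.55]. Speed limits (rad/s): [2.22, 2.22, 2.57, 3.14, 3.14, 3.14].

INTERFACE

Orientations are given as [roll, pitch, yaw] about the fixed x, y, z axes, in that order (R = Rz(yaw) Ry(pitch) Rx(roll)).
In Python, from station import readout, imaging, job gives the robot as it stands.
- The arm moves only by the tool arm_command, never from a script. Its argument "increments" is a list of rows, each an object with "gripper": the opening, from 0 (shut) to 1 (fully open); "slide": the shift along the world's x, y, z in m, a list of three; "yaw": the turn about the world's z in rad. A call has 1 to 8 rows; each row is the pose to reach, as a shift and turn from the pose commanded when the call began; what a row does not reach only later rows make up. A row lasts 1/8 s, in which the tool goes at most 62.5 mm and 10.7 degrees, less where a joint would pass 70% of its speed; a pose out of reach is approached as far as the arm can. A call with a gripper value outside its range is refused whole. The fingers move at their own pace and stop on an object; "grip_force" is the grip in N (left out, the last holds). Time passes only in rows, so rows that repeat a pose let the fingers close. It gives the time, the measured TCP pose, the force and the opening at its end, in the units of the state.
- readout.get_obs(): the state, without advancing time (a new reading comes with each control period).
- imaging.camera(name): name is "scene" or "top"; returns a dict with "color" (400x640x3 uint8, red, green, blue), "mtx" (3x3 intrinsics, pixels), "rvec" (rotation vector, rad) and "tvec" (3), from world to camera coordinates, as OpenCV has them. Camera axes: x right, y down, z forward; pixel columns grow to the right and rows downward; lengths in m; the calibration is good to about 2 mm. A picture is of the moment at which its call begins. There is no depth.
- job.hand_in(): hands the job in, once; it reports no verdict.
The state is a dict: "time_s": time; "qpos": joint angles; "joint_vel": joint speeds; "tau": joint torques, N m; "ee_pos": TCP position; "eef_rot": TCP orientation; "force": force on the tool from outside, world axes, zero at the start; "moment": the same for the moment, N m; "grip_width": finger opening in m.
Only numpy, scipy, OpenCV 4.12 (cv2) and the standard library are available. Lean on these libraries where they do the work, as an engineer would, in place of code of your own. Each camera call takes 0.05 s, during which the arm holds its last target. There are 200 camera calls.

TASK

Before the cells are released, check the closure screw of every sample cell on the mat, working along the row from the robot's left to its right: slide the cell fully home under the lips of the fork holder on the torque gauge and turn its T-bar clockwise until the pointer reaches the check mark (never past the limit mark); if the screw stays put, hold the torque there for a good second, and if it gives way and turns in the cell instead, let it turn visibly and stop. Slide each cell out again and stand those whose screw held in the shallow steel release tray with loop handles and those that gave way in the deeper grey rework tub, flat on the bottom, and leave everything else where it is.

Things in the scene. Friction and masses are not known exactly. Their poses are not given: they have to be found in the camera images.
- cell_a: sample cell, first place in the row from the robot's left (+y); may be absent. All look alike: upright stainless steel, 0.6 kg, square foot flange 70 x 70 x 8 mm, round body 50 mm diameter from 8 to 64 mm height, shoulder top at 69 mm, then the closure screw with T-bar, 99 mm high overall. Origin at the centre of the underside, z up, x and y along the flange edges.
- screw_a (a joint): closure screw of cell_a: angle (rad) of its T-bar against the cell, 0 as delivered (bar along the cell's y), growing clockwise from above (tightening). A sound screw does not turn at the check torque; a slack one slips at well under half of it and goes on turning (up to 1.5). It has given way once it has turned about 10 degrees (0.17 rad).
- tbar_a: T-bar of cell_a: steel bar 50 mm long (its y), 12 mm wide (x), 15 mm high, on a 16 mm stem on the cell's axis. Origin at the centre of its underside, 84 mm above the cell's underside and 15 mm above the cell's shoulder.
- cell_b: sample cell, second place in the row from the robot's left (+y); may be absent. All look alike: upright stainless steel, 0.6 kg, square foot flange 70 x 70 x 8 mm, round body 50 mm diameter from 8 to 64 mm height, shoulder top at 69 mm, then the closure screw with T-bar, 99 mm high overall. Origin at the centre of the underside, z up, x and y along the flange edges.
- screw_b (a joint): closure screw of cell_b: angle (rad) of its T-bar against the cell, 0 as delivered (bar along the cell's y), growing clockwise from above (tightening). A sound screw does not turn at the check torque; a slack one slips at well under half of it and goes on turning (up to 1.5). It has given way once it has turned about 10 degrees (0.17 rad).
- tbar_b: T-bar of cell_b: steel bar 50 mm long (its y), 12 mm wide (x), 15 mm high, on a 16 mm stem on the cell's axis. Origin at the centre of its underside, 84 mm above the cell's underside and 15 mm above the cell's shoulder.
- cell_c: sample cell, third place in the row from the robot's left (+y); may be absent. All look alike: upright stainless steel, 0.6 kg, square foot flange 70 x 70 x 8 mm, round body 50 mm diameter from 8 to 64 mm height, shoulder top at 69 mm, then the closure screw with T-bar, 99 mm high overall. Origin at the centre of the underside, z up, x and y along the flange edges.
- screw_c (a joint): closure screw of cell_c: angle (rad) of its T-bar against the cell, 0 as delivered (bar along the cell's y), growing clockwise from above (tightening). A sound screw does not turn at the check torque; a slack one slips at well under half of it and goes on turning (up to 1.5). It has given way once it has turned about 10 degrees (0.17 rad).
- tbar_c: T-bar of cell_c: steel bar 50 mm long (its y), 12 mm wide (x), 15 mm high, on a 16 mm stem on the cell's axis. Origin at the centre of its underside, 84 mm above the cell's underside and 15 mm above the cell's shoulder.
- cell_d: sample cell, fourth place in the row from the robot's left (+y); may be absent. All look alike: upright stainless steel, 0.6 kg, square foot flange 70 x 70 x 8 mm, round body 50 mm diameter from 8 to 64 mm height, shoulder top at 69 mm, then the closure screw with T-bar, 99 mm high overall. Origin at the centre of the underside, z up, x and y along the flange edges.
- screw_d (a joint): closure screw of cell_d: angle (rad) of its T-bar against the cell, 0 as delivered (bar along the cell's y), growing clockwise from above (tightening). A sound screw does not turn at the check torque; a slack one slips at well under half of it and goes on turning (up to 1.5). It has given way once it has turned about 10 degrees (0.17 rad).
- tbar_d: T-bar of cell_d: steel bar 50 mm long (its y), 12 mm wide (x), 15 mm high, on a 16 mm stem on the cell's axis. Origin at the centre of its underside, 84 mm above the cell's underside and 15 mm above the cell's shoulder.
- fork (a joint): torque gauge reading: clockwise turn (rad, from above) of the fork holder against its torsion spring, 0.85 N m per rad, rest 0, springs back. Its black pointer sweeps the dial on the console side; fine divisions every 0.05, three long marks: zero, check mark 0.30 (0.26 N m), limit mark 0.50. End stop at 0.65.
- fork_seat (a point): floor centre of the fork holder, on its turning axis, 95 mm up; turns with it. Channel along this y, mouth at +y (flared, rails end 55 mm out), stop at -y centres a cell pushed home (within 8 mm). 74.5 mm wide, rails 20 mm high; lips leave 12 mm height, 61 mm between them: the flange slides in and out level along y only, clear of the lips from 75 mm out.
- gauge: torque gauge on the bench: white drum 180 mm across and 75 mm high with a small console with blank screen at its -x side, fixed. Origin under the drum's centre; the mouth of the fork holder on top faces its +y.
- tray: release tray: shallow steel tray with a wire loop handle (45 mm high) at each end, 98 x 216 mm outside, long along its y, rim 16 mm high, walls and floor 3 mm. Origin under its centre. Two cells stand in it side by side along y.
- tub: rework tub: deeper grey plastic tub without handles, 100 x 218 mm outside, long along its y, rim 30 mm high, walls and floor 4 mm. Origin under its centre. Two cells stand in it side by side along y.
- beaker: glass beaker 72 mm across, a bystander; leave it where it is.
- wrench: steel wrench 160 mm long, a bystander; leave it where it is.
- wash_bottle: white bottle with blue cap, 85 mm high, a bystander; leave it where it is.
- jar: amber jar 80 mm high, a bystander; leave it where it is.
- spacer: steel ring 72 mm across, a bystander; leave it where it is.
- tin: blue tin 90 x 60 x 45 mm, a bystander; leave it where it is.
- driver: screwdriver 170 mm long, a bystander; leave it where it is.

How it is judged:
By the outcome, as a careful person would: the job done as asked, in the order asked, and still so for the second after the job is handed in, with the robot touching nothing.
Of cell_a, cell_b, cell_c, cell_d only 2 to 3 are there at a start; the rules pass over those that are not, and their reading is None.
At some moment in a run one of cell_a, cell_b, cell_c, cell_d may be knocked a few centimetres aside while the robot is not near it.
It also fails if it takes over 210 s, if anything falls off the work surface, if the arm or the gripper's body presses on something with over 40 N, if the wrist force passes 120 N, or if a joint passes its speed limit or range.

## Working session

There is one attempt and no reset: what is moved stays moved. The work goes in short steps, Python scripts to look and compute and a tool call to move; the robot and the scene stay as the last step left them, time stands still between calls to the robot, and variables do not carry over. Pictures are saved under pics/ and viewed, about 12 in all and at most 16, crops included, and the job is handed in when it is done.

Besides the shell and the picture viewer there is one more tool, called after ">>>" in YAML: its name, and indented under it one key for each argument. arm_command: Moves the arm, as the interface text tells. Its arguments: {"type":"object","properties":{"increments":{"type":"array","items":{"type":"object","properties":{"gripper":{"type":"number"},"slide":{"type":"array","items":{"type":"number"}},"yaw":{"type":"number"}}}},"grip_force":{"type":"number"}},"required":["increments"]}

```bash
mkdir -p pics; cat > h.py <<'E'
import sys; sys.path.insert(0,'.')
import numpy as np, cv2
from station import readout, imaging, job
def snap(name, fn=None, crop=None, scale=1):
    c=imaging.camera(name); im=c['color'][:,:,::-1].copy()
    if crop: x0,y0,x1,y1=crop; im=im[y0:y1,x0:x1]
    if scale!=1: im=cv2.resize(im,None,fx=scale,fy=scale,interpolation=cv2.INTER_CUBIC)
    if fn: cv2.imwrite('pics/'+fn,im)
    return c
def ray(c,uv,z):
    R=cv2.Rodrigues(np.array(c['rvec'],float))[0]; t=np.array(c['tvec'],float).ravel(); C=-R.T@t
    uv=np.array(uv,float).reshape(-1,2)
    d=np.c_[uv,np.ones(len(uv))]@np.linalg.inv(c['mtx']).T@R
    return C+d*((z-C[2])/d[:,2])[:,None]
def proj(c,P):
    return cv2.projectPoints(np.array(P,float).reshape(-1,3),np.array(c['rvec'],float),np.array(c['tvec'],float),np.array(c['mtx'],float),None)[0].reshape(-1,2)
E
python3 - <<'E'
from h import *
np.set_printoptions(precision=3,suppress=True)
c=snap('top','top0.png');s=snap('scene','scene0.png')
for k in(c,s):print(k['mtx'][0,0],ray(k,[320,200],0)); R=cv2.Rodrigues(np.array(k['rvec']))[0];print(-R.T@np.ravel(k['tvec']))
print(readout.get_obs())
E
```

```text
416.4692391020548 [[ 0.64  -0.041  0.   ]]
[ 0.455 -0.011  1.37 ]
510.0230127881993 [[0.488 0.041 0.   ]]
[ 1.6   -0.787  0.97 ]
{'time_s': 0.1, 'qpos': array([ 1.123,  0.3  ,  1.522, -0.   ,  1.321, -0.067]), 'joint_vel': array([ 0.001, -0.001, -0.001, -0.001,  0.002,  0.001]), 'tau': array([  0.002, -53.265, -35.328,   0.071,   0.023,  -0.   ]), 'ee_pos': array([0.204, 0.51 , 0.205]), 'eef_rot': array([-3.141, -0.   ,  2.761]), 'force': array([-0.217,  0.251,  0.11 ]), 'moment': array([-0.012,  0.025, -0.025]), 'grip_width': 0.09383879783261892}
```

View pics/top0.png

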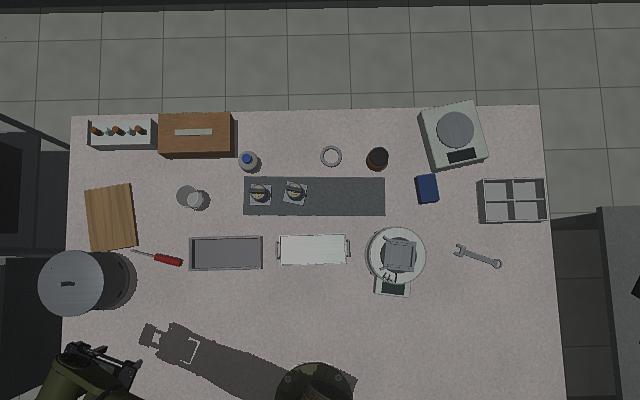

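View pics/scene0.png

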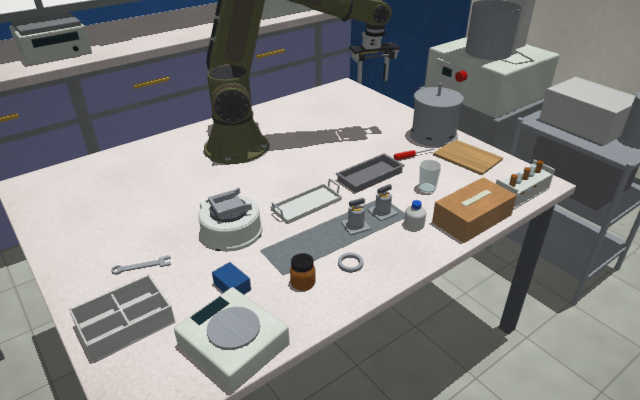

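Top view (+x is up, +y is left): cells at (260,193) and (295,192), tub at (226,253), tray at (313,250), gauge at (396,255). I'll zoom in on each.

```bash
python3 - <<'E'
from h import *
c=imaging.camera('top');im=c['color'][:,:,::-1]
a=cv2.resize(im[170:290,180:340],None,fx=5,fy=5,interpolation=cv2.INTER_CUBIC)[:,:]
cv2.imwrite('pics/z1.png',a)
b=cv2.resize(im[220:300,355:435],None,fx=7,fy=7,interpolation=cv2.INTER_CUBIC)
cv2.imwrite('pics/z2.png',b)
E
```

```text
(no output)
```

View pics/z1.png

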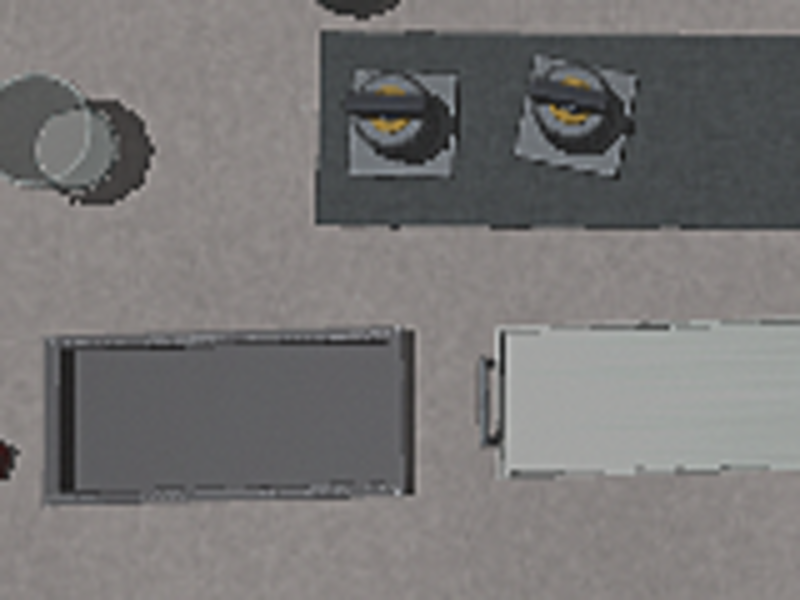

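View pics/z2.png

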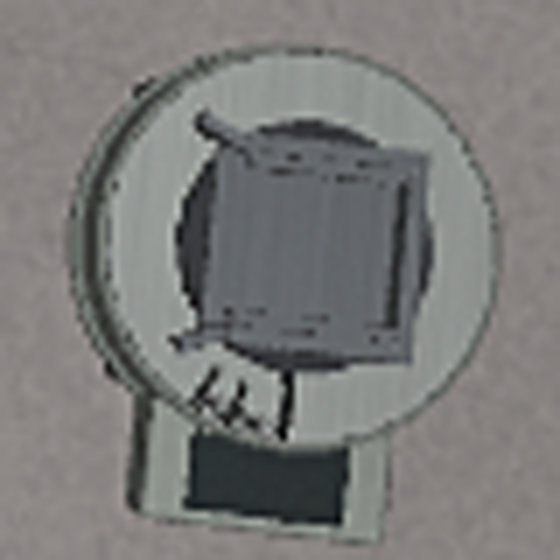

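```bash
python3 - <<'E'
from h import *
np.set_printoptions(precision=4,suppress=True)
c=imaging.camera('top')
def z(p,x0,y0,s): return (np.array(p,float)+.5)/s-.5+[x0,y0]
def ang(a,b): d=b-a; return np.degrees(np.arctan2(d[1],d[0]))
A=ray(c,z([(458,73),(455,177),(350,177)],180,170,5),.010)
print('A',A[:,:2],(A[0]+A[2])/2,ang(A[1],A[0]),ang(A[1],A[2])-90)
B=ray(c,z([(537,55),(637,75),(622,178),(517,155)],180,170,5),.010)
print('B',B[:,:2],B.mean(0),[ang(B[3],B[0]),ang(B[2],B[1]),ang(B[1],B[0])-90,ang(B[2],B[3])-90])
T=ray(c,z([(346,103),(422,103),(530,97),(608,107)],180,170,5),.101)
print('T',T,(T[0]+T[1])/2,(T[2]+T[3])/2)
t=ray(c,z([(46,338),(415,328),(413,495),(46,503)],180,170,5),.030);print('tub',t.mean(0),ang(t[1],t[0])-90,ang(t[2],t[3])-90)
im=c['color'].astype(int)
y=ray(c,z([(502,328),(508,476)],180,170,5),.016);print('trayL',y)
g=ray(c,z([(298,247)],355,220,7),.075);print('drum',g)
f=ray(c,z([(428,155),(410,362),(200,340),(215,150)],355,220,7),.115);print('fork',f,ang(f[1],f[0]),ang(f[1],f[2])-90)
k=ray(c,z([(138,515),(384,542),(188,512),(345,525)],355,220,7),.04);print('cons',ang(k[1],k[0])-90,ang(k[3],k[2])-90)
# drum mask fit
cv2.imwrite('pics/z3.png',cv2.resize(c['color'][225:275,270:355,::-1],None,fx=8,fy=8,interpolation=cv2.INTER_CUBIC))
E
```

```text
A [[0.6958 0.1188]
 [0.6265 0.1218]
 [0.6283 0.1907]] [0.6621 0.1547 0.01  ] -2.471528189727724 -1.5112773277985383
B [[0.7065 0.0663]
 [0.6914 0.0004]
 [0.6229 0.012 ]
 [0.64   0.0807]] [0.6652 0.0399 0.01  ] [np.float64(-12.258886253025127), np.float64(-9.602398741914289), np.float64(-12.947143593914376), np.float64(-13.952378305447482)]
T [[0.6628 0.1793 0.101 ]
 [0.6615 0.1325 0.101 ]
 [0.6635 0.0659 0.101 ]
 [0.6561 0.018  0.101 ]] [0.6622 0.1559 0.101 ] [0.6598 0.042  0.101 ]
tub [0.4742 0.2655 0.03  ] 0.01042350445381146 -0.33870746425343157
trayL [[0.5262 0.0921 0.016 ]
 [0.4309 0.0899 0.016 ]]
drum [[ 0.4526 -0.2735  0.075 ]]
fork [[ 0.4904 -0.3233  0.115 ]
 [ 0.4027 -0.3107  0.115 ]
 [ 0.4144 -0.2215  0.115 ]
 [ 0.495  -0.2317  0.115 ]] -8.175132632840524 -7.4990236861097515
cons -7.760577972533795 -6.2538121815465075
```

View pics/z3.png

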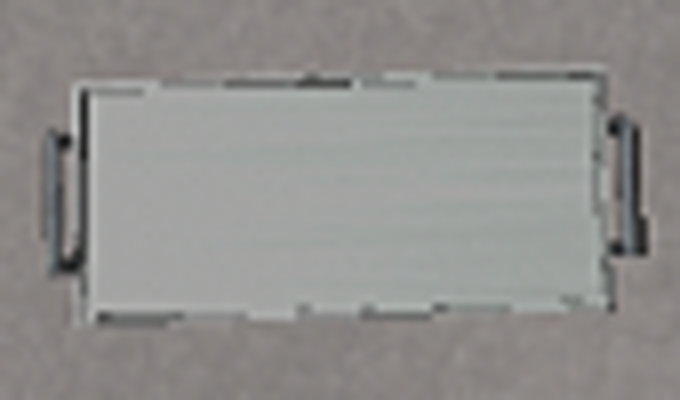

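>>> arm_command:
  increments:
    - {"slide": [0.05,-0.04,0.0],"yaw": -0.15,"gripper": 0.85}
    - {"slide": [0.1,-0.075,0.0],"yaw": -0.3,"gripper": 0.85}
    - {"slide": [0.15,-0.115,0.0],"yaw": -0.45,"gripper": 0.85}
    - {"slide": [0.2,-0.155,0.0],"yaw": -0.6,"gripper": 0.85}
    - {"slide": [0.25,-0.195,0.0],"yaw": -0.75,"gripper": 0.85}
    - {"slide": [0.3,-0.235,0.0],"yaw": -0.9,"gripper": 0.85}
    - {"slide": [0.35,-0.27,0.0],"yaw": -1.05,"gripper": 0.85}
    - {"slide": [0.4,-0.31,0.0],"yaw": -1.2,"gripper": 0.85}
  grip_force: 40

```text
time_s: 1.2
ee_pos: [0.601, 0.203, 0.2053]
eef_rot: [-3.141, -0.0, 1.556]
force: [-0.2, 1.1, -0.5]
grip_width: 0.08
```

>>> arm_command:
  increments:
    - {"slide": [0.058,-0.046,0.0],"yaw": -0.025,"gripper": 0.85}
    - {"slide": [0.058,-0.046,0.0],"yaw": -0.025,"gripper": 0.85}
    - {"slide": [0.058,-0.046,-0.06],"yaw": -0.025,"gripper": 0.85}
    - {"slide": [0.058,-0.046,-0.11],"yaw": -0.025,"gripper": 0.85}
    - {"slide": [0.058,-0.046,-0.15],"yaw": -0.025,"gripper": 0.85}
    - {"slide": [0.058,-0.046,-0.172],"yaw": -0.025,"gripper": 0.85}
    - {"slide": [0.058,-0.046,-0.172],"yaw": -0.025,"gripper": 0.85}

```text
time_s: 2.08
ee_pos: [0.6569, 0.1588, 0.0326]
eef_rot: [-3.14, 0.0, 1.536]
force: [0.2, -0.3, 0.6]
grip_width: 0.08
```

>>> arm_command:
  increments:
    - {"gripper": 0.4}
    - {"gripper": 0.4}
    - {"gripper": 0.4}
    - {"gripper": 0.4}
    - {"gripper": 0.4}
    - {"gripper": 0.4}

```text
invalid input
```

>>> arm_command:
  increments:
    - {"slide": [0,0,0.04],"gripper": 0.4}
    - {"slide": [0,0,0.09],"gripper": 0.4}
    - {"slide": [0,0,0.15],"gripper": 0.4}
    - {"slide": [0,0,0.15],"gripper": 0.4}
    - {"slide": [0,0,0.15],"gripper": 0.4}

```text
invalid input
```

>>> arm_command:
  increments:
    - {"slide": [0.004,-0.004,0],"yaw": 0.0,"gripper": 0.85}
    - {"slide": [0.004,-0.004,0],"yaw": 0.0,"gripper": 0.4}
    - {"slide": [0.004,-0.004,0],"yaw": 0.0,"gripper": 0.4}
    - {"slide": [0.004,-0.004,0],"yaw": 0.0,"gripper": 0.4}
    - {"slide": [0.004,-0.004,0],"yaw": 0.0,"gripper": 0.4}
    - {"slide": [0.004,-0.004,0],"yaw": 0.0,"gripper": 0.4}
    - {"slide": [0.004,-0.004,0],"yaw": 0.0,"gripper": 0.4}

```text
time_s: 2.95
ee_pos: [0.6619, 0.1545, 0.0339]
eef_rot: [3.14, -0.0, 1.536]
force: [4.1, -0.6, 2.7]
grip_width: 0.0495
```

>>> arm_command:
  increments:
    - {"slide": [0,0,0.03],"yaw": 0.0,"gripper": 0.4}
    - {"slide": [0,0,0.075],"yaw": 0.0,"gripper": 0.4}
    - {"slide": [0,0,0.12],"yaw": 0.0,"gripper": 0.4}
    - {"slide": [0,0,0.15],"yaw": 0.0,"gripper": 0.4}
    - {"slide": [0,0,0.15],"yaw": 0.0,"gripper": 0.4}

```text
time_s: 3.58
ee_pos: [0.6616, 0.1546, 0.1843]
eef_rot: [3.14, -0.0, 1.536]
force: [0.1, -0.7, -6.9]
grip_width: 0.0493
```

>>> arm_command:
  increments:
    - {"slide": [-0.025,-0.04,0],"yaw": -0.01,"gripper": 0.4}
    - {"slide": [-0.055,-0.09,0],"yaw": -0.03,"gripper": 0.4}
    - {"slide": [-0.085,-0.14,0],"yaw": -0.05,"gripper": 0.4}
    - {"slide": [-0.115,-0.19,0],"yaw": -0.07,"gripper": 0.4}
    - {"slide": [-0.145,-0.24,0],"yaw": -0.08,"gripper": 0.4}
    - {"slide": [-0.175,-0.29,0],"yaw": -0.096,"gripper": 0.4}
    - {"slide": [-0.196,-0.324,0],"yaw": -0.096,"gripper": 0.4}
    - {"slide": [-0.196,-0.324,0],"yaw": -0.096,"gripper": 0.4}

```text
time_s: 4.58
ee_pos: [0.4634, -0.1709, 0.1812]
eef_rot: [-3.138, -0.001, 1.437]
force: [1.2, 0.1, -6.3]
grip_width: 0.0495
```

```bash
python3 - <<'E'
from h import *
np.set_printoptions(precision=4,suppress=True)
o=readout.get_obs();print(o['ee_pos'],o['eef_rot'],o['force'],o['moment'])
c=imaging.camera('top');s=imaging.camera('scene')
a=cv2.resize(c['color'][190:300,350:440,::-1],None,fx=5,fy=5,interpolation=cv2.INTER_CUBIC)
p=proj(s,[.4526,-.22,.12])[0].astype(int)
b=s['color'][p[1]-70:p[1]+60,max(p[0]-70,0):p[0]+70,::-1]
print(p)
b=cv2.resize(b,(550*140//130//2*1,275) if 0 else (int(550*b.shape[1]/b.shape[0])*7//10,385),interpolation=cv2.INTER_CUBIC)
a=cv2.resize(a,(int(385*a.shape[1]/a.shape[0]),385))
cv2.imwrite('pics/e1.png',np.hstack([a,b]))
E
```

```text
[ 0.4634 -0.1709  0.1812] [-3.1376 -0.0009  1.4366] [ 1.1722  0.1179 -6.2862] [-0.1067  0.0224  0.0175]
[242 192]
```

View pics/e1.png

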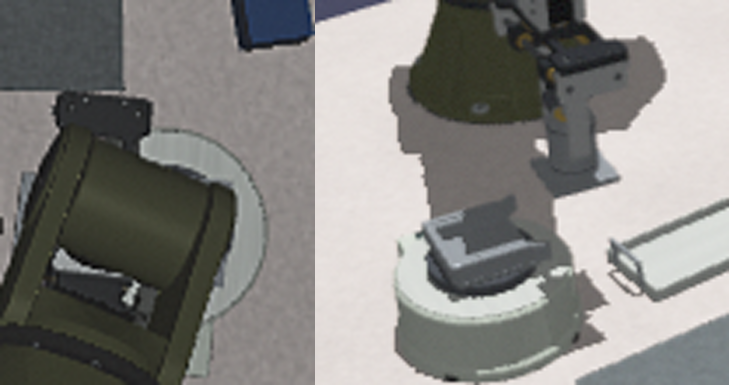

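The scene view shows the cell hanging level just outside the mouth, while the top view is blocked by the arm. I'll lower it to entry height.

>>> arm_command:
  increments:
    - {"slide": [0.001,0,0],"yaw": 0.0,"gripper": 0.4}
    - {"slide": [0.001,0,-0.025],"yaw": 0.0,"gripper": 0.4}
    - {"slide": [0.001,0,-0.055],"yaw": 0.0,"gripper": 0.4}
    - {"slide": [0.001,0,-0.055],"yaw": 0.0,"gripper": 0.4}
    - {"slide": [0.001,0,-0.055],"yaw": 0.0,"gripper": 0.4}
    - {"slide": [0.001,0,-0.055],"yaw": 0.0,"gripper": 0.4}

```text
time_s: 5.42
ee_pos: [0.4671, -0.1696, 0.1296]
eef_rot: [3.14, 0.001, 1.44]
force: [0.3, -0.5, -7.0]
grip_width: 0.0493
```

```bash
python3 - <<'E'
from h import *
np.set_printoptions(precision=4,suppress=True)
o=readout.get_obs();print(o['ee_pos'],o['eef_rot'],o['force'],o['moment'])
s=imaging.camera('scene')
b=cv2.resize(s['color'][150:260,180:300,::-1],None,fx=6,fy=6,interpolation=cv2.INTER_CUBIC)
cx,cy=.4526,-.2735;y=-.131
def W(lx,ly,z,th=y,o=(cx,cy)): return [o[0]+lx*np.cos(th)-ly*np.sin(th),o[1]+lx*np.sin(th)+ly*np.cos(th),z]
def poly(P,col):
    q=((proj(s,P)-[180,150]+.5)*6-.5)
    cv2.polylines(b,[np.round(q).astype(int)],False,col,1)
# fork floor rectangle walls inner
for sx in(-1,1): poly([W(sx*.03725,-.037,.115),W(sx*.03725,.055,.115)],(0,0,255))
e=o['ee_pos']; th=o['eef_rot'][2]-np.pi/2
zb=e[2]-.032
poly([W(a*.035,d*.035,zb+.008,th,e[:2]) for a,d in((-1,-1),(1,-1),(1,1),(-1,1),(-1,-1))],(0,200,0))
cv2.imwrite('pics/e2.png',b)
E
```

```text
[ 0.4671 -0.1696  0.1296] [3.1398 0.0005 1.4401] [ 0.2615 -0.4944 -6.9523] [-0.0493  0.0804  0.01  ]
```

View pics/e2.png

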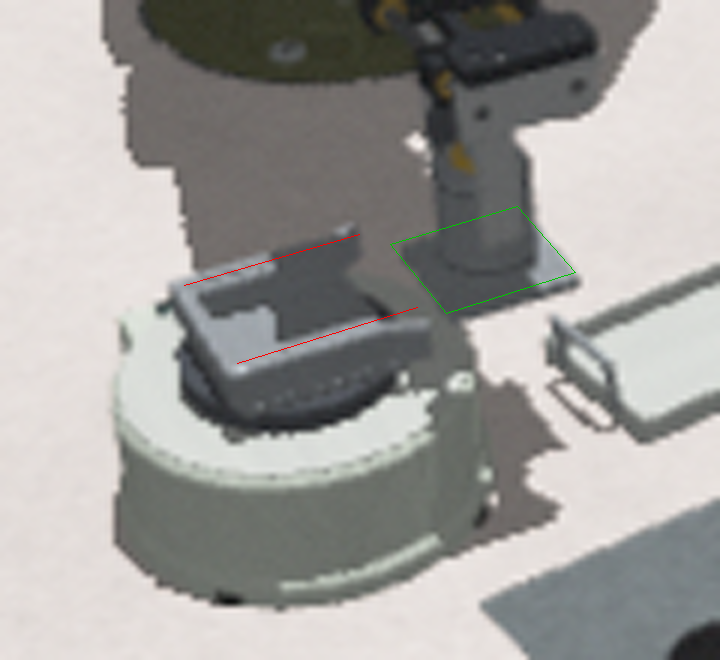

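>>> arm_command:
  increments:
    - {"slide": [-0.0025,-0.015,0],"yaw": 0.0,"gripper": 0.4}
    - {"slide": [-0.0045,-0.03,0],"yaw": 0.0,"gripper": 0.4}
    - {"slide": [-0.006,-0.038,0],"yaw": 0.0,"gripper": 0.4}
    - {"slide": [-0.007,-0.046,0],"yaw": 0.0,"gripper": 0.4}
    - {"slide": [-0.008,-0.054,0],"yaw": 0.0,"gripper": 0.4}
    - {"slide": [-0.008,-0.054,0],"yaw": 0.0,"gripper": 0.4}

```text
time_s: 6.22
ee_pos: [0.4586, -0.2243, 0.1287]
eef_rot: [3.141, 0.001, 1.439]
force: [0.7, -1.3, -0.1]
grip_width: 0.0494
```

>>> arm_command:
  increments:
    - {"slide": [-0.001,-0.008,0.001],"yaw": 0.0,"gripper": 0.4}
    - {"slide": [-0.002,-0.016,0.001],"yaw": 0.0,"gripper": 0.4}
    - {"slide": [-0.003,-0.024,0.001],"yaw": 0.0,"gripper": 0.4}
    - {"slide": [-0.004,-0.032,0.001],"yaw": 0.0,"gripper": 0.4}
    - {"slide": [-0.005,-0.039,0.001],"yaw": 0.0,"gripper": 0.4}
    - {"slide": [-0.005,-0.039,0.001],"yaw": 0.0,"gripper": 0.4}

```text
time_s: 6.98
ee_pos: [0.4532, -0.263, 0.1293]
eef_rot: [-3.141, 0.0, 1.439]
force: [0.7, 0.2, -5.9]
grip_width: 0.0494
```

>>> arm_command:
  increments:
    - {"slide": [-0.0005,-0.004,0],"yaw": 0.0,"gripper": 0.4}
    - {"slide": [-0.001,-0.007,0],"yaw": 0.0,"gripper": 0.4}
    - {"slide": [-0.001,-0.009,0],"yaw": 0.0,"gripper": 0.4}
    - {"slide": [-0.001,-0.011,0],"yaw": 0.0,"gripper": 0.4}
    - {"slide": [-0.001,-0.011,0],"yaw": 0.0,"gripper": 0.4}

```text
time_s: 7.6
ee_pos: [0.4525, -0.2736, 0.1294]
eef_rot: [-3.142, 0.0, 1.44]
force: [-0.9, -0.5, -6.0]
grip_width: 0.0495
```

Not at the stop yet, so I'll keep pushing in small steps.

>>> arm_command:
  increments:
    - {"slide": [0,-0.0015,-0.0005],"yaw": 0.0,"gripper": 0.4}
    - {"slide": [-0.0005,-0.003,-0.0005],"yaw": 0.0,"gripper": 0.4}
    - {"slide": [-0.0005,-0.0035,-0.0005],"yaw": 0.0,"gripper": 0.4}
    - {"slide": [-0.0005,-0.0035,-0.0005],"yaw": 0.0,"gripper": 0.4}

```text
time_s: 8.1
ee_pos: [0.452, -0.2771, 0.1289]
eef_rot: [-3.142, -0.0, 1.44]
force: [0.3, -0.0, -6.9]
grip_width: 0.0496
```

>>> arm_command:
  increments:
    - {"slide": [0,-0.0015,-0.0005],"yaw": 0.0,"gripper": 0.4}
    - {"slide": [-0.0005,-0.003,-0.0005],"yaw": 0.0,"gripper": 0.4}
    - {"slide": [-0.0005,-0.004,-0.0005],"yaw": 0.0,"gripper": 0.4}
    - {"slide": [-0.0005,-0.004,-0.0005],"yaw": 0.0,"gripper": 0.4}

```text
time_s: 8.6
ee_pos: [0.4517, -0.2785, 0.1293]
eef_rot: [-3.141, -0.005, 1.44]
force: [-4.2, 22.6, 10.4]
grip_width: 0.0497
```

```bash
python3 - <<'E'
from h import *
np.set_printoptions(precision=4,suppress=True)
o=readout.get_obs();print(o['ee_pos'],o['eef_rot'],o['force'],o['moment'])
s=imaging.camera('scene')
b=cv2.resize(s['color'][140:240,170:290,::-1],None,fx=6,fy=6,interpolation=cv2.INTER_CUBIC)
cv2.imwrite('pics/e3.png',b)
E
```

```text
[ 0.4517 -0.2785  0.1293] [-3.1407 -0.0047  1.4405] [-4.1828 22.6466 10.4305] [4.3097 0.8127 0.1018]
```

View pics/e3.png

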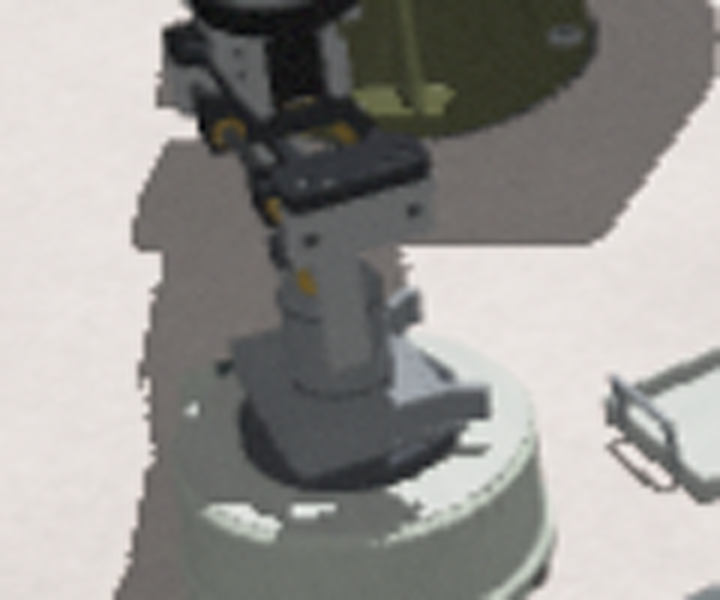

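The cell is home: it met the stop with about 22 N. I'll relax, open, rise to the T-bar and grip it.

>>> arm_command:
  increments:
    - {"slide": [0,0.0025,0],"yaw": 0.0,"gripper": 0.4}
    - {"slide": [0,0.0025,0],"yaw": 0.0,"gripper": 0.8}
    - {"slide": [0,0.0025,0],"yaw": 0.0,"gripper": 0.8}
    - {"slide": [0,0.0025,0],"yaw": 0.0,"gripper": 0.8}
    - {"slide": [0,0.0025,0.02],"yaw": 0.0,"gripper": 0.8}
    - {"slide": [0,0.0025,0.041],"yaw": 0.0,"gripper": 0.8}
    - {"slide": [0,0.0025,0.041],"yaw": 0.0,"gripper": 0.8}
    - {"slide": [0,0.0025,0.041],"yaw": 0.0,"gripper": 0.8}

```text
time_s: 9.65
ee_pos: [0.4513, -0.2785, 0.1686]
eef_rot: [-3.141, -0.0, 1.44]
force: [0.4, -0.5, -0.5]
grip_width: 0.0751
```

>>> arm_command:
  increments:
    - {"slide": [0,0,0],"yaw": 0.0,"gripper": 0.4}
    - {"slide": [0,0,0],"yaw": 0.0,"gripper": 0.3}
    - {"slide": [0,0,0],"yaw": 0.0,"gripper": 0.2}
    - {"slide": [0,0,0],"yaw": 0.0,"gripper": 0.05}
    - {"slide": [0,0,0],"yaw": 0.0,"gripper": 0.05}
    - {"slide": [0,0,0],"yaw": 0.0,"gripper": 0.05}
    - {"slide": [0,0,0],"yaw": 0.0,"gripper": 0.05}
  grip_force: 40

```text
time_s: 10.52
ee_pos: [0.4516, -0.2785, 0.1695]
eef_rot: [3.141, 0.0, 1.44]
force: [0.9, -0.4, 0.1]
grip_width: 0.0145
```

```bash
python3 - <<'E'
from h import *
np.set_printoptions(precision=4,suppress=True)
o=readout.get_obs();print(o['ee_pos'],o['eef_rot'],o['force'],o['moment'],o['grip_width'])
s=imaging.camera('scene');c=imaging.camera('top')
b=cv2.resize(s['color'][140:240,180:280,::-1],None,fx=4,fy=4,interpolation=cv2.INTER_CUBIC)
a=cv2.resize(c['color'][220:320,350:450,::-1],None,fx=4,fy=4,interpolation=cv2.INTER_CUBIC)
cv2.imwrite('pics/e4.png',np.hstack([a,b]))
E
```

```text
[ 0.4516 -0.2785  0.1695] [3.1414 0.0001 1.4399] [ 0.9276 -0.3632  0.0537] [-0.0794 -0.0243  0.0314] 0.014513518230752991
```

View pics/e4.png

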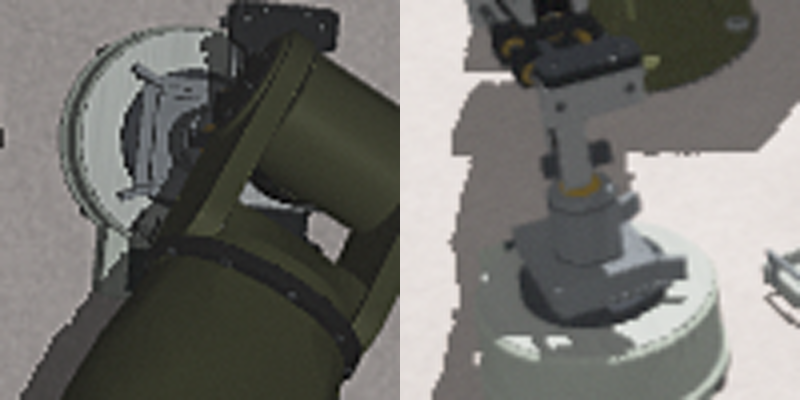

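>>> arm_command:
  increments:
    - {"slide": [0,0,0],"yaw": 0.0,"gripper": 0.0}
    - {"slide": [0,0,0],"yaw": 0.0,"gripper": 0.0}
    - {"slide": [0,0,0],"yaw": 0.0,"gripper": 0.0}
    - {"slide": [0,0,0],"yaw": 0.0,"gripper": 0.0}
    - {"slide": [0,0,0],"yaw": -0.05,"gripper": 0.0}
    - {"slide": [0,0,0],"yaw": -0.1,"gripper": 0.0}
    - {"slide": [0,0,0],"yaw": -0.1,"gripper": 0.0}
  grip_force: 50

```text
time_s: 11.5
ee_pos: [0.4512, -0.2784, 0.1694]
eef_rot: [-3.141, -0.0, 1.34]
force: [-3.8, 1.9, 1.5]
grip_width: 0.0141
```

```bash
cat > st.py <<'E'
from h import *
np.set_printoptions(precision=3,suppress=True)
M=[readout.get_obs()]
for i in range(4): imaging.camera('top'); M.append(readout.get_obs())
o=M[-1];print(o['ee_pos'],o['eef_rot'],o['force'],np.mean([m['moment'] for m in M],0),np.array([m['moment'][2] for m in M]),o['grip_width'],o['time_s'])
E
python3 st.py
```

```text
[ 0.451 -0.278  0.169] [-3.141 -0.     1.341] [-4.056  2.168  3.38 ] [0.301 0.837 0.076] [0.114 0.095 0.014 0.063 0.091] 0.014462940527798094 11.7
```

>>> arm_command:
  increments:
    - {"slide": [0,0,0],"yaw": -0.04,"gripper": 0.0}
    - {"slide": [0,0,0],"yaw": -0.08,"gripper": 0.0}
    - {"slide": [0,0,0],"yaw": -0.12,"gripper": 0.0}
    - {"slide": [0,0,0],"yaw": -0.12,"gripper": 0.0}

```text
time_s: 12.2
ee_pos: [0.4518, -0.278, 0.1695]
eef_rot: [3.141, -0.001, 1.22]
force: [-0.3, 5.3, 2.8]
grip_width: 0.0143
```

```bash
python3 st.py
```

```text
[ 0.452 -0.278  0.17 ] [ 3.142 -0.001  1.221] [-1.47   4.821  3.536] [0.983 0.305 0.135] [0.142 0.144 0.104 0.086 0.2  ] 0.014211830958380052 12.4
```

>>> arm_command:
  increments:
    - {"slide": [0,0,0],"yaw": -0.03,"gripper": 0.0}
    - {"slide": [0,0,0],"yaw": -0.06,"gripper": 0.0}
    - {"slide": [0,0,0],"yaw": -0.1,"gripper": 0.0}
    - {"slide": [0,0,0],"yaw": -0.1,"gripper": 0.0}

```text
time_s: 12.9
ee_pos: [0.4518, -0.2779, 0.1696]
eef_rot: [-3.142, -0.001, 1.12]
force: [-1.1, 5.8, 4.5]
grip_width: 0.014
```

```bash
python3 st.py; python3 - <<'E'
from h import *
s=imaging.camera('scene');c=imaging.camera('top')
b=cv2.resize(s['color'][140:240,180:280,::-1],None,fx=4,fy=4,interpolation=cv2.INTER_CUBIC)
a=cv2.resize(c['color'][220:320,350:450,::-1],None,fx=4,fy=4,interpolation=cv2.INTER_CUBIC)
cv2.imwrite('pics/e5.png',np.hstack([a,b]))
E
```

```text
[ 0.452 -0.278  0.17 ] [-3.142 -0.001  1.121] [-1.134  6.01   4.502] [1.213 0.372 0.21 ] [0.169 0.237 0.196 0.241 0.209] 0.014087000039296842 13.1
```

View pics/e5.png

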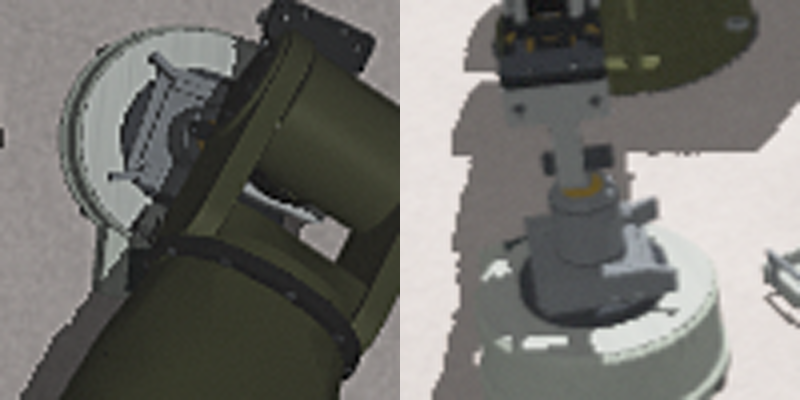

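The fork is following, so the screw holds so far. Top view rail tips are at (155,58) and (115,178), about 0.2 to 0.25 rad.

>>> arm_command:
  increments:
    - {"slide": [0,0,0],"yaw": -0.04,"gripper": 0.0}
    - {"slide": [0,0,0],"yaw": -0.09,"gripper": 0.0}
    - {"slide": [0,0,0],"yaw": -0.09,"gripper": 0.0}
    - {"slide": [0,0,0],"yaw": -0.09,"gripper": 0.0}

```text
time_s: 13.7
ee_pos: [0.4517, -0.2778, 0.1697]
eef_rot: [-3.141, -0.001, 1.031]
force: [-3.1, 7.5, 6.4]
grip_width: 0.0143
```

```bash
python3 st.py; python3 - <<'E'
from h import *
s=imaging.camera('scene');c=imaging.camera('top')
a=cv2.resize(c['color'][225:285,355:425,::-1],None,fx=9,fy=9,interpolation=cv2.INTER_CUBIC)
cv2.imwrite('pics/e6.png',a)
E
```

```text
[ 0.452 -0.278  0.17 ] [-3.141 -0.001  1.031] [-2.931  6.798  5.695] [1.365 0.745 0.286] [0.313 0.322 0.244 0.273 0.279] 0.013690757463935556 13.9
```

View pics/e6.png

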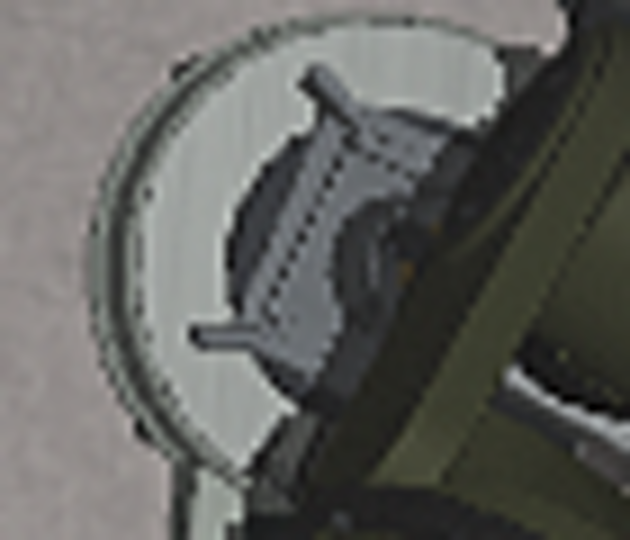

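Fork angle is about 0.30 by picture and 0.336 by moment. I'll go 0.05 further, which is still safely under 0.50, and hold there.

>>> arm_command:
  increments:
    - {"slide": [0,0,0],"yaw": -0.025,"gripper": 0.0}
    - {"slide": [0,0,0],"yaw": -0.05,"gripper": 0.0}
    - {"slide": [0,0,0],"yaw": -0.05,"gripper": 0.0}
    - {"slide": [0,0,0],"yaw": -0.05,"gripper": 0.0}
    - {"slide": [0,0,0],"yaw": -0.05,"gripper": 0.0}
    - {"slide": [0,0,0],"yaw": -0.05,"gripper": 0.0}
    - {"slide": [0,0,0],"yaw": -0.05,"gripper": 0.0}
    - {"slide": [0,0,0],"yaw": -0.05,"gripper": 0.0}

```text
time_s: 15.0
ee_pos: [0.4516, -0.2778, 0.1698]
eef_rot: [-3.141, -0.001, 0.981]
force: [-3.4, 6.9, 7.2]
grip_width: 0.0142
```

>>> arm_command:
  increments:
    - {"slide": [0,0,0],"yaw": 0,"gripper": 0.0}
    - {"slide": [0,0,0],"yaw": 0,"gripper": 0.0}
    - {"slide": [0,0,0],"yaw": 0,"gripper": 0.0}
    - {"slide": [0,0,0],"yaw": 0,"gripper": 0.0}
    - {"slide": [0,0,0],"yaw": 0,"gripper": 0.0}
    - {"slide": [0,0,0],"yaw": 0,"gripper": 0.0}

```text
time_s: 15.75
ee_pos: [0.4516, -0.2778, 0.1698]
eef_rot: [-3.141, -0.001, 0.981]
force: [-4.1, 7.5, 6.4]
grip_width: 0.0137
```

```bash
python3 st.py; python3 - <<'E'
from h import *
c=imaging.camera('top')
a=cv2.resize(c['color'][225:285,355:425,::-1],None,fx=9,fy=9,interpolation=cv2.INTER_CUBIC)
cv2.imwrite('pics/e7.png',a)
E
```

```text
[ 0.452 -0.278  0.17 ] [-3.141 -0.001  0.981] [-2.971  7.136  7.746] [1.426 0.894 0.347] [0.37  0.371 0.355 0.31  0.328] 0.014136972590495966 15.95
```

Held for over 1.5 s at roughly 0.30 N m, so screw_a is sound. I'll unwind and re-grip the body.

>>> arm_command:
  increments:
    - {"slide": [0,0,0],"yaw": 0.08,"gripper": 0.0}
    - {"slide": [0,0,0],"yaw": 0.16,"gripper": 0.0}
    - {"slide": [0,0,0],"yaw": 0.24,"gripper": 0.0}
    - {"slide": [0,0,0],"yaw": 0.32,"gripper": 0.0}
    - {"slide": [0,0,0],"yaw": 0.4,"gripper": 0.0}
    - {"slide": [0,0,0],"yaw": 0.42,"gripper": 0.0}
    - {"slide": [0,0,0],"yaw": 0.42,"gripper": 0.0}

```text
time_s: 16.88
ee_pos: [0.4525, -0.2783, 0.1698]
eef_rot: [3.139, -0.0, 1.401]
force: [3.5, 2.9, 2.5]
grip_width: 0.0143
```

>>> arm_command:
  increments:
    - {"slide": [0,0,0],"yaw": 0,"gripper": 0.4}
    - {"slide": [0,0,0],"yaw": 0,"gripper": 0.8}
    - {"slide": [0,0,0],"yaw": 0.03,"gripper": 0.8}
    - {"slide": [0,0,0],"yaw": 0.03,"gripper": 0.8}
    - {"slide": [0,0,0],"yaw": 0.03,"gripper": 0.8}
    - {"slide": [0,0,-0.025],"yaw": 0.03,"gripper": 0.8}
    - {"slide": [0,0,-0.04],"yaw": 0.03,"gripper": 0.8}
    - {"slide": [0,0,-0.04],"yaw": 0.03,"gripper": 0.8}

```text
time_s: 17.88
ee_pos: [0.4512, -0.2783, 0.1286]
eef_rot: [-3.14, -0.001, 1.43]
force: [-0.8, -0.4, 0.2]
grip_width: 0.0748
```

>>> arm_command:
  increments:
    - {"slide": [0,0,0],"yaw": 0,"gripper": 0.5}
    - {"slide": [0,0,0],"yaw": 0,"gripper": 0.4}
    - {"slide": [0,0,0],"yaw": 0,"gripper": 0.4}
    - {"slide": [0,0,0],"yaw": 0,"gripper": 0.4}
    - {"slide": [0,0,0],"yaw": 0,"gripper": 0.4}
    - {"slide": [0,0,0],"yaw": 0,"gripper": 0.4}
    - {"slide": [0,0,0.001],"yaw": 0,"gripper": 0.4}
    - {"slide": [0,0,0.001],"yaw": 0,"gripper": 0.4}
  grip_force: 40

```text
time_s: 18.88
ee_pos: [0.4514, -0.2782, 0.1301]
eef_rot: [-3.141, -0.001, 1.43]
force: [2.4, 2.3, -2.8]
grip_width: 0.0495
```

```bash
python3 st.py
```

```text
[ 0.451 -0.278  0.13 ] [-3.141 -0.001  1.43 ] [ 4.174  1.685 -4.28 ] [ 0.209 -0.763  0.002] [ 0.036 -0.03   0.04  -0.029 -0.008] 0.0494301338613076 19.075
```

>>> arm_command:
  increments:
    - {"slide": [0.0015,0.01,0],"yaw": 0,"gripper": 0.4}
    - {"slide": [0.003,0.022,0],"yaw": 0,"gripper": 0.4}
    - {"slide": [0.0045,0.034,0],"yaw": 0,"gripper": 0.4}
    - {"slide": [0.006,0.046,0],"yaw": 0,"gripper": 0.4}
    - {"slide": [0.0085,0.064,0],"yaw": 0,"gripper": 0.4}
    - {"slide": [0.011,0.084,0],"yaw": 0,"gripper": 0.4}
    - {"slide": [0.0145,0.109,0],"yaw": 0,"gripper": 0.4}
    - {"slide": [0.0145,0.109,0],"yaw": 0,"gripper": 0.4}

```text
time_s: 20.08
ee_pos: [0.4656, -0.1674, 0.13]
eef_rot: [-3.14, -0.001, 1.432]
force: [0.2, -1.0, -6.4]
grip_width: 0.0491
```

```bash
python3 st.py; python3 - <<'E'
from h import *
np.set_printoptions(precision=4,suppress=True)
s=imaging.camera('scene')
c=imaging.camera('top')
b=cv2.resize(s['color'][140:250,170:290,::-1],None,fx=3.5,fy=3.5,interpolation=cv2.INTER_CUBIC)
a=cv2.resize(c['color'][175:285,240:345,::-1],None,fx=3.5,fy=3.5,interpolation=cv2.INTER_CUBIC)
cv2.imwrite('pics/e8.png',np.hstack([a,b]))
p=np.array([(75,82),(605,72),(612,310),(80,323)],float)
w=ray(c,(p+.5)/8-.5+[270,225],.016);print('tray',w,w.mean(0))
E
```

```text
[ 0.466 -0.17   0.13 ] [-3.141 -0.     1.43 ] [-0.376  1.282 -6.689] [-0.117  0.063  0.009] [-0.002  0.019  0.051  0.018 -0.04 ] 0.04912245430504133 20.275
tray [[ 0.5275  0.0955  0.016 ]
 [ 0.5258 -0.1198  0.016 ]
 [ 0.4299 -0.1192  0.016 ]
 [ 0.4306  0.0952  0.016 ]] [ 0.4784 -0.012   0.016 ]
```

View pics/e8.png

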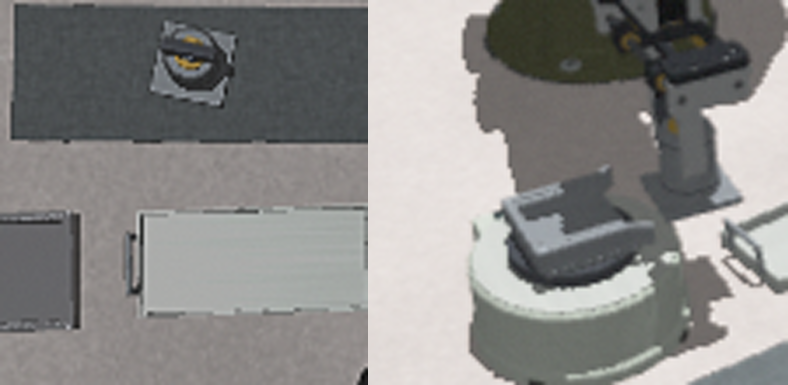

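Cell A is out, cell B is undisturbed, and the tray centre is at (0.478,-0.012). Next I'll place A in the tray's -y half.

>>> arm_command:
  increments:
    - {"slide": [0.004,0.03,0.01],"yaw": 0.04,"gripper": 0.4}
    - {"slide": [0.008,0.07,0.01],"yaw": 0.09,"gripper": 0.4}
    - {"slide": [0.012,0.105,0.0],"yaw": 0.13,"gripper": 0.4}
    - {"slide": [0.012,0.105,0.0],"yaw": 0.13,"gripper": 0.4}
    - {"slide": [0.012,0.105,-0.03],"yaw": 0.13,"gripper": 0.4}
    - {"slide": [0.012,0.105,-0.06],"yaw": 0.13,"gripper": 0.4}
    - {"slide": [0.012,0.105,-0.08],"yaw": 0.13,"gripper": 0.4}
    - {"slide": [0.012,0.105,-0.088],"yaw": 0.13,"gripper": 0.4}

```text
time_s: 21.38
ee_pos: [0.4777, -0.0653, 0.0417]
eef_rot: [-3.14, -0.0, 1.559]
force: [-0.4, 0.3, -6.2]
grip_width: 0.0496
```

>>> arm_command:
  increments:
    - {"slide": [0,0,0],"yaw": 0,"gripper": 0.4}
    - {"slide": [0,0,-0.003],"yaw": 0,"gripper": 0.4}
    - {"slide": [0,0,-0.005],"yaw": 0,"gripper": 0.4}
    - {"slide": [0,0,-0.005],"yaw": 0,"gripper": 0.4}
    - {"slide": [0,0,-0.005],"yaw": 0,"gripper": 0.4}

```text
time_s: 22.0
ee_pos: [0.4784, -0.0647, 0.038]
eef_rot: [3.141, 0.0, 1.56]
force: [-2.4, -0.6, 3.6]
grip_width: 0.0492
```

>>> arm_command:
  increments:
    - {"slide": [0,0,0],"yaw": 0,"gripper": 0.6}
    - {"slide": [0,0,0],"yaw": 0,"gripper": 0.8}
    - {"slide": [0,0,0],"yaw": 0,"gripper": 0.8}
    - {"slide": [0,0,0],"yaw": 0,"gripper": 0.8}
    - {"slide": [0,0,0.05],"yaw": 0,"gripper": 0.8}
    - {"slide": [0,0,0.11],"yaw": 0,"gripper": 0.8}
    - {"slide": [0,0,0.17],"yaw": 0,"gripper": 0.8}
    - {"slide": [0,-0.05,0.17],"yaw": 0,"gripper": 0.8}

```text
time_s: 23.0
ee_pos: [0.4798, -0.1139, 0.2122]
eef_rot: [3.134, 0.002, 1.564]
force: [0.9, -1.8, -0.8]
grip_width: 0.075
```

>>> arm_command:
  increments:
    - {"slide": [-0.03,-0.05,0],"yaw": 0,"gripper": 0.8}
    - {"slide": [-0.06,-0.1,0],"yaw": 0,"gripper": 0.8}
    - {"slide": [-0.06,-0.13,0],"yaw": 0,"gripper": 0.8}
    - {"slide": [-0.06,-0.13,0],"yaw": 0,"gripper": 0.8}

```text
time_s: 23.5
ee_pos: [0.4176, -0.2459, 0.2073]
eef_rot: [-3.141, -0.0, 1.557]
force: [-0.8, 0.8, -0.1]
grip_width: 0.0755
```

```bash
cat > yel.py <<'E'
from h import *
np.set_printoptions(precision=4,suppress=True)
def yel(im,c,z):
    h=cv2.cvtColor(im,cv2.COLOR_BGR2HSV); m=cv2.inRange(h,(15,100,80),(32,255,255)); m=cv2.dilate(m,np.ones((5,5)))
    n,l,s,ce=cv2.connectedComponentsWithStats(m)
    for i in range(1,n): print(s[i],ce[i],ray(c,ce[i],z)[0,:2])
c=imaging.camera('top')
print('old');yel(cv2.imread('pics/top0.png'),c,.07)
im=c['color'][:,:,::-1].copy();print('new');yel(im,c,.07)
cv2.imwrite('pics/e9.png',cv2.resize(im[170:290,180:340],None,fx=5,fy=5,interpolation=cv2.INTER_CUBIC))
print(readout.get_obs()['ee_pos'],readout.get_obs()['eef_rot'])
E
python3 yel.py
```

```text
old
[ 156  110   76   45 3071] [193.4484 132.0632] [0.8611 0.3595]
[  82  181   57   73 3327] [109.9726 217.6063] [0.5925 0.6176]
[253 185  10   6  56] [257.5    187.6786] [0.6752 0.1564]
[288 184  12  13 127] [293.622  189.9528] [0.6649 0.0426]
[253 192  11   6  65] [257.9231 194.4615] [0.6535 0.1553]
[ 84 348   5   5  25] [ 86. 350.] [0.194  0.6771]
new
[ 156  110   76   45 3080] [193.562  132.0455] [0.8611 0.3592]
[  82  181   57   73 3328] [109.9778 217.6244] [0.5925 0.6176]
[288 184  12  13 127] [293.622  189.9528] [0.6649 0.0426]
[322 243  12  13 142] [327.7817 248.993 ] [ 0.4765 -0.0596]
[ 0.4178 -0.2448  0.2072] [-3.1413 -0.0003  1.5583]
```

View pics/e9.png

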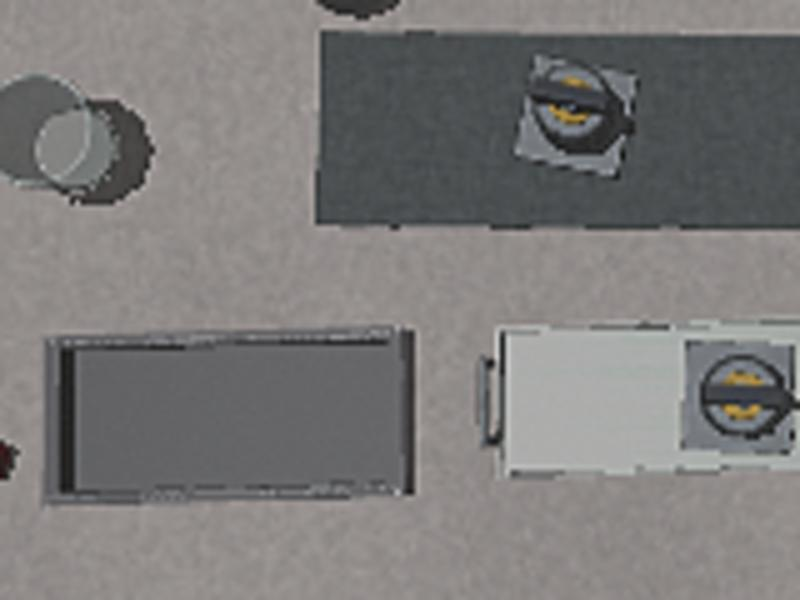

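Cell A stands flat and square in the tray at (740,395), and cell B is where it was. On to B.

>>> arm_command:
  increments:
    - {"slide": [0.03,0.035,0],"yaw": -0.03,"gripper": 0.85}
    - {"slide": [0.07,0.08,0],"yaw": -0.06,"gripper": 0.85}
    - {"slide": [0.11,0.125,0],"yaw": -0.1,"gripper": 0.85}
    - {"slide": [0.15,0.17,0],"yaw": -0.13,"gripper": 0.85}
    - {"slide": [0.19,0.215,0],"yaw": -0.16,"gripper": 0.85}
    - {"slide": [0.225,0.255,0],"yaw": -0.2,"gripper": 0.85}
    - {"slide": [0.246,0.283,0],"yaw": -0.203,"gripper": 0.85}
    - {"slide": [0.246,0.283,0],"yaw": -0.203,"gripper": 0.85}

```text
time_s: 24.55
ee_pos: [0.6642, 0.042, 0.2065]
eef_rot: [-3.14, 0.0, 1.361]
force: [0.3, -0.5, -0.4]
grip_width: 0.0797
```

>>> arm_command:
  increments:
    - {"slide": [0,0,0],"yaw": 0,"gripper": 0.85}
    - {"slide": [0,0,0],"yaw": 0,"gripper": 0.85}

```text
time_s: 24.8
ee_pos: [0.6636, 0.038, 0.2078]
eef_rot: [3.141, 0.0, 1.356]
force: [0.2, -0.2, -0.3]
grip_width: 0.08
```

>>> arm_command:
  increments:
    - {"slide": [0,0,-0.05],"yaw": 0,"gripper": 0.85}
    - {"slide": [0,0,-0.1],"yaw": 0,"gripper": 0.85}
    - {"slide": [0,0,-0.14],"yaw": 0,"gripper": 0.85}
    - {"slide": [0,0,-0.174],"yaw": 0,"gripper": 0.85}
    - {"slide": [0,0,-0.174],"yaw": 0,"gripper": 0.85}
    - {"slide": [0,0,-0.174],"yaw": 0,"gripper": 0.85}

```text
time_s: 25.55
ee_pos: [0.6648, 0.0381, 0.0354]
eef_rot: [3.139, -0.0, 1.356]
force: [0.4, 0.2, 0.6]
grip_width: 0.08
```

>>> arm_command:
  increments:
    - {"slide": [0,0,0],"yaw": 0,"gripper": 0.6}
    - {"slide": [0,0,0],"yaw": 0,"gripper": 0.4}
    - {"slide": [0,0,0],"yaw": 0,"gripper": 0.4}
    - {"slide": [0,0,0],"yaw": 0,"gripper": 0.4}
    - {"slide": [0,0,0],"yaw": 0,"gripper": 0.4}
    - {"slide": [0,0,0],"yaw": 0,"gripper": 0.4}
    - {"slide": [0,0,0.03],"yaw": 0,"gripper": 0.4}
    - {"slide": [0,0,0.07],"yaw": 0,"gripper": 0.4}

```text
time_s: 26.55
ee_pos: [0.6625, 0.0385, 0.1017]
eef_rot: [-3.136, 0.001, 1.357]
force: [0.0, 0.6, -7.1]
grip_width: 0.0493
```

>>> arm_command:
  increments:
    - {"slide": [0,0,0.03],"yaw": 0,"gripper": 0.4}
    - {"slide": [0,0,0.08],"yaw": 0,"gripper": 0.4}
    - {"slide": [0,0,0.08],"yaw": 0,"gripper": 0.4}

```text
time_s: 26.92
ee_pos: [0.6649, 0.0385, 0.1863]
eef_rot: [3.137, -0.001, 1.357]
force: [0.9, 0.6, -6.9]
grip_width: 0.0494
```

>>> arm_command:
  increments:
    - {"slide": [-0.02,-0.02,0],"yaw": 0.01,"gripper": 0.4}
    - {"slide": [-0.05,-0.055,0],"yaw": 0.03,"gripper": 0.4}
    - {"slide": [-0.085,-0.09,0],"yaw": 0.04,"gripper": 0.4}
    - {"slide": [-0.12,-0.125,0],"yaw": 0.05,"gripper": 0.4}
    - {"slide": [-0.155,-0.16,0],"yaw": 0.07,"gripper": 0.4}
    - {"slide": [-0.185,-0.195,0],"yaw": 0.084,"gripper": 0.4}
    - {"slide": [-0.198,-0.21,0],"yaw": 0.084,"gripper": 0.4}
    - {"slide": [-0.198,-0.21,0],"yaw": 0.084,"gripper": 0.4}

```text
time_s: 27.92
ee_pos: [0.4645, -0.1719, 0.1815]
eef_rot: [-3.138, -0.001, 1.439]
force: [0.1, 0.7, -6.6]
grip_width: 0.0493
```

>>> arm_command:
  increments:
    - {"slide": [0,0,0],"yaw": 0,"gripper": 0.4}
    - {"slide": [0,0,-0.03],"yaw": 0,"gripper": 0.4}
    - {"slide": [0,0,-0.05],"yaw": 0,"gripper": 0.4}
    - {"slide": [0,0,-0.05],"yaw": 0,"gripper": 0.4}
    - {"slide": [0,0,-0.05],"yaw": 0,"gripper": 0.4}

```text
time_s: 28.55
ee_pos: [0.4666, -0.1713, 0.134]
eef_rot: [3.141, 0.0, 1.441]
force: [0.6, -0.5, -4.8]
grip_width: 0.0491
```

```bash
python3 st.py; python3 - <<'E'
from h import *
o=readout.get_obs()
s=imaging.camera('scene')
b=cv2.resize(s['color'][150:260,180:300,::-1],None,fx=6,fy=6,interpolation=cv2.INTER_CUBIC)
e=o['ee_pos']; th=o['eef_rot'][2]-np.pi/2
P=[[e[0]+(x*np.cos(th)-y*np.sin(th))*.035,e[1]+(x*np.sin(th)+y*np.cos(th))*.035,e[2]-.0336+.008] for x,y in((-1,-1),(1,-1),(1,1),(-1,1),(-1,-1))]
cv2.polylines(b,[np.round((proj(s,P)-[180,150]+.5)*6-.5).astype(int)],False,(0,200,0),1)
cv2.imwrite('pics/e10.png',b)
E
```

```text
[ 0.466 -0.172  0.134] [3.141 0.    1.441] [-0.229 -0.501 -6.598] [-0.116  0.07  -0.004] [ 0.04   0.014 -0.06  -0.018  0.005] 0.049339601524266925 28.75
```

View pics/e10.png

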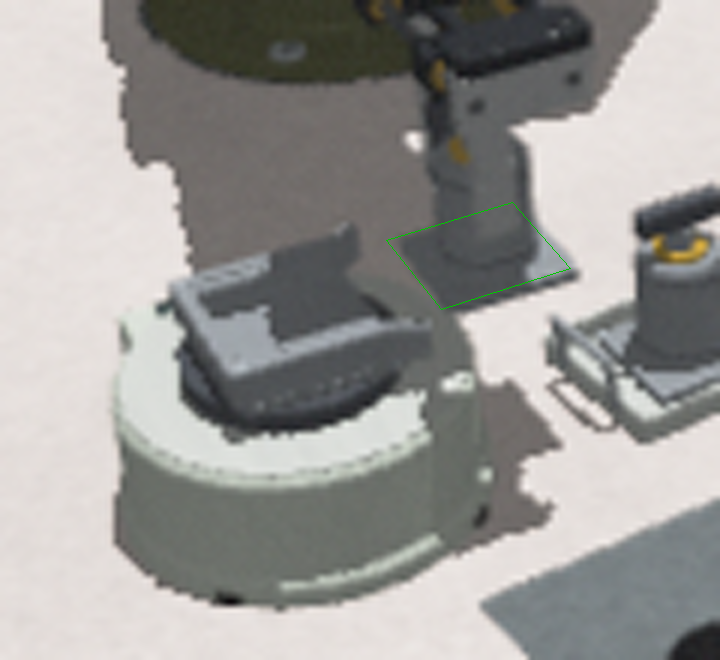

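The flange is square with the channel (outline matches). Inserting.

>>> arm_command:
  increments:
    - {"slide": [0,0,-0.0035],"yaw": 0,"gripper": 0.4}
    - {"slide": [-0.0025,-0.015,-0.0035],"yaw": 0,"gripper": 0.4}
    - {"slide": [-0.0045,-0.03,-0.0035],"yaw": 0,"gripper": 0.4}
    - {"slide": [-0.0055,-0.038,-0.0035],"yaw": 0,"gripper": 0.4}
    - {"slide": [-0.0065,-0.046,-0.0035],"yaw": 0,"gripper": 0.4}
    - {"slide": [-0.0075,-0.054,-0.0035],"yaw": 0,"gripper": 0.4}
    - {"slide": [-0.0075,-0.054,-0.0035],"yaw": 0,"gripper": 0.4}

```text
time_s: 29.68
ee_pos: [0.4584, -0.226, 0.1299]
eef_rot: [-3.141, 0.0, 1.44]
force: [0.4, 0.8, -6.0]
grip_width: 0.0495
```

>>> arm_command:
  increments:
    - {"slide": [-0.001,-0.008,0],"yaw": 0,"gripper": 0.4}
    - {"slide": [-0.002,-0.016,0],"yaw": 0,"gripper": 0.4}
    - {"slide": [-0.003,-0.024,0],"yaw": 0,"gripper": 0.4}
    - {"slide": [-0.0045,-0.032,0],"yaw": 0,"gripper": 0.4}
    - {"slide": [-0.0055,-0.04,0],"yaw": 0,"gripper": 0.4}
    - {"slide": [-0.006,-0.046,0],"yaw": 0,"gripper": 0.4}
    - {"slide": [-0.006,-0.046,0],"yaw": 0,"gripper": 0.4}

```text
time_s: 30.55
ee_pos: [0.4525, -0.2719, 0.1299]
eef_rot: [-3.142, -0.0, 1.44]
force: [-0.3, -0.5, -6.6]
grip_width: 0.0494
```

>>> arm_command:
  increments:
    - {"slide": [-0.0005,-0.002,0],"yaw": 0,"gripper": 0.4}
    - {"slide": [-0.0005,-0.004,0],"yaw": 0,"gripper": 0.4}
    - {"slide": [-0.001,-0.006,0],"yaw": 0,"gripper": 0.4}
    - {"slide": [-0.001,-0.006,0],"yaw": 0,"gripper": 0.4}

```text
time_s: 31.05
ee_pos: [0.4515, -0.2776, 0.1299]
eef_rot: [-3.142, 0.0, 1.441]
force: [0.2, -0.1, -6.0]
grip_width: 0.0495
```

>>> arm_command:
  increments:
    - {"slide": [0,-0.0015,0],"yaw": 0,"gripper": 0.4}
    - {"slide": [-0.0005,-0.003,0],"yaw": 0,"gripper": 0.4}
    - {"slide": [-0.0005,-0.004,0],"yaw": 0,"gripper": 0.4}
    - {"slide": [-0.0005,-0.004,0],"yaw": 0,"gripper": 0.4}

```text
time_s: 31.55
ee_pos: [0.4513, -0.2801, 0.1302]
eef_rot: [-3.141, -0.003, 1.441]
force: [0.3, 11.6, -0.5]
grip_width: 0.0492
```

>>> arm_command:
  increments:
    - {"slide": [0,0.001,-0.0005],"yaw": 0,"gripper": 0.4}
    - {"slide": [0,0.001,-0.0005],"yaw": 0,"gripper": 0.8}
    - {"slide": [0,0.002,0],"yaw": 0,"gripper": 0.8}
    - {"slide": [0,0.002,0],"yaw": 0,"gripper": 0.8}
    - {"slide": [0,0.003,0.02],"yaw": 0,"gripper": 0.8}
    - {"slide": [0,0.003,0.0395],"yaw": 0,"gripper": 0.8}
    - {"slide": [0,0.003,0.0395],"yaw": 0,"gripper": 0.8}
    - {"slide": [0,0.003,0.0395],"yaw": 0,"gripper": 0.8}

```text
time_s: 32.55
ee_pos: [0.4508, -0.2785, 0.1687]
eef_rot: [-3.141, -0.0, 1.441]
force: [-0.1, -0.1, -0.4]
grip_width: 0.0754
```

>>> arm_command:
  increments:
    - {"slide": [0,0,0],"yaw": 0.0,"gripper": 0.4}
    - {"slide": [0,0,0],"yaw": 0.0,"gripper": 0.3}
    - {"slide": [0,0,0],"yaw": 0.0,"gripper": 0.2}
    - {"slide": [0,0,0],"yaw": 0.0,"gripper": 0.05}
    - {"slide": [0,0,0],"yaw": 0.0,"gripper": 0.0}
    - {"slide": [0,0,0],"yaw": 0.0,"gripper": 0.0}
    - {"slide": [0,0,0],"yaw": 0.0,"gripper": 0.0}
    - {"slide": [0,0,0],"yaw": 0.0,"gripper": 0.0}
  grip_force: 50

```text
time_s: 33.55
ee_pos: [0.4512, -0.2786, 0.1695]
eef_rot: [3.141, 0.0, 1.441]
force: [2.0, -0.9, -0.8]
grip_width: 0.0138
```

>>> arm_command:
  increments:
    - {"slide": [0,0,0],"yaw": -0.05,"gripper": 0.0}
    - {"slide": [0,0,0],"yaw": -0.1,"gripper": 0.0}
    - {"slide": [0,0,0],"yaw": -0.15,"gripper": 0.0}
    - {"slide": [0,0,0],"yaw": -0.2,"gripper": 0.0}
    - {"slide": [0,0,0],"yaw": -0.2,"gripper": 0.0}

```text
time_s: 34.17
ee_pos: [0.4507, -0.2783, 0.1694]
eef_rot: [-3.14, -0.0, 1.241]
force: [-4.1, 2.5, 2.6]
grip_width: 0.0145
```

```bash
python3 st.py
```

```text
[ 0.451 -0.278  0.169] [-3.141 -0.     1.242] [-2.658  4.452  2.492] [0.672 0.582 0.076] [0.094 0.096 0.051 0.029 0.109] 0.014170011685002249 34.375
```

>>> arm_command:
  increments:
    - {"slide": [0,0,0],"yaw": -0.04,"gripper": 0.0}
    - {"slide": [0,0,0],"yaw": -0.08,"gripper": 0.0}
    - {"slide": [0,0,0],"yaw": -0.12,"gripper": 0.0}
    - {"slide": [0,0,0],"yaw": -0.12,"gripper": 0.0}

```text
time_s: 34.88
ee_pos: [0.4511, -0.2781, 0.1696]
eef_rot: [-3.141, -0.001, 1.121]
force: [-4.0, 5.8, 4.2]
grip_width: 0.0141
```

```bash
python3 st.py
```

```text
[ 0.451 -0.278  0.17 ] [-3.141 -0.001  1.122] [-2.445  6.082  5.079] [1.131 0.677 0.069] [0.06  0.081 0.08  0.041 0.083] 0.01422313410932797 35.075
```

The torque has stopped rising at 0.07 N m, where cell A showed 0.21, so this screw is slipping. I'll turn a bit more so it is clearly visible.

>>> arm_command:
  increments:
    - {"slide": [0,0,0],"yaw": -0.05,"gripper": 0.0}
    - {"slide": [0,0,0],"yaw": -0.1,"gripper": 0.0}
    - {"slide": [0,0,0],"yaw": -0.15,"gripper": 0.0}
    - {"slide": [0,0,0],"yaw": -0.2,"gripper": 0.0}
    - {"slide": [0,0,0],"yaw": -0.2,"gripper": 0.0}
    - {"slide": [0,0,0],"yaw": -0.2,"gripper": 0.0}

```text
time_s: 35.83
ee_pos: [0.451, -0.2778, 0.1698]
eef_rot: [-3.141, -0.001, 0.922]
force: [-4.1, 8.4, 7.5]
grip_width: 0.0142
```

```bash
python3 st.py; python3 - <<'E'
from h import *
c=imaging.camera('top')
cv2.imwrite('pics/e11.png',cv2.resize(c['color'][225:285,355:425,::-1],None,fx=9,fy=9,interpolation=cv2.INTER_CUBIC))
E
```

```text
[ 0.451 -0.278  0.17 ] [-3.141 -0.001  0.922] [-4.934  8.497  7.272] [1.724 1.034 0.103] [0.091 0.082 0.205 0.05  0.088] 0.01426362526546502 36.025
```

View pics/e11.png

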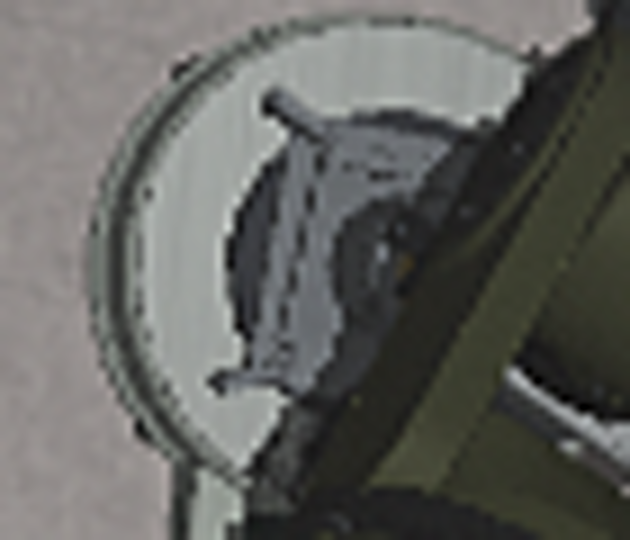

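Tips at (270,103) and (217,382) put the fork at only about 0.08 rad, while the bar turned 0.52. Screw_b gave way by about 0.4 rad, so B goes to rework. I'll unwind the spring only, then re-grip the body.

>>> arm_command:
  increments:
    - {"slide": [0,0,0],"yaw": 0.03,"gripper": 0.0}
    - {"slide": [0,0,0],"yaw": 0.06,"gripper": 0.0}
    - {"slide": [0,0,0],"yaw": 0.1,"gripper": 0.0}
    - {"slide": [0,0,0],"yaw": 0.1,"gripper": 0.3}
    - {"slide": [0,0,0],"yaw": 0.1,"gripper": 0.6}
    - {"slide": [0,0,0],"yaw": 0.1,"gripper": 0.85}
    - {"slide": [0,0,0],"yaw": 0.1,"gripper": 0.85}
    - {"slide": [0,0,0],"yaw": 0.1,"gripper": 0.85}

```text
time_s: 37.08
ee_pos: [0.451, -0.2786, 0.1694]
eef_rot: [3.142, 0.0, 1.021]
force: [-0.7, -0.4, -0.5]
grip_width: 0.0605
```

>>> arm_command:
  increments:
    - {"slide": [0,0,0],"yaw": 0.12,"gripper": 0.85}
    - {"slide": [0,0,0],"yaw": 0.25,"gripper": 0.85}
    - {"slide": [0,0,0],"yaw": 0.38,"gripper": 0.85}
    - {"slide": [0,0,0],"yaw": 0.41,"gripper": 0.85}
    - {"slide": [0,0,-0.02],"yaw": 0.41,"gripper": 0.85}
    - {"slide": [0,0,-0.04],"yaw": 0.41,"gripper": 0.85}
    - {"slide": [0,0,-0.04],"yaw": 0.41,"gripper": 0.85}

```text
time_s: 37.95
ee_pos: [0.4505, -0.2782, 0.1284]
eef_rot: [-3.139, -0.001, 1.429]
force: [-0.7, 0.0, -0.1]
grip_width: 0.0798
```

>>> arm_command:
  increments:
    - {"slide": [0,0,0],"yaw": 0,"gripper": 0.5}
    - {"slide": [0,0,0],"yaw": 0,"gripper": 0.4}
    - {"slide": [0,0,0],"yaw": 0,"gripper": 0.4}
    - {"slide": [0,0,0],"yaw": 0,"gripper": 0.4}
    - {"slide": [0,0,0],"yaw": 0,"gripper": 0.4}
    - {"slide": [0,0,0],"yaw": 0,"gripper": 0.4}
    - {"slide": [0,0,0.001],"yaw": 0,"gripper": 0.4}
    - {"slide": [0,0,0.001],"yaw": 0,"gripper": 0.4}
  grip_force: 40

```text
time_s: 38.95
ee_pos: [0.4508, -0.2782, 0.13]
eef_rot: [-3.141, -0.001, 1.431]
force: [4.5, 1.2, -2.1]
grip_width: 0.0491
```

>>> arm_command:
  increments:
    - {"slide": [0.0015,0.01,0],"yaw": 0,"gripper": 0.4}
    - {"slide": [0.003,0.022,0],"yaw": 0,"gripper": 0.4}
    - {"slide": [0.0045,0.034,0],"yaw": 0,"gripper": 0.4}
    - {"slide": [0.006,0.046,0],"yaw": 0,"gripper": 0.4}
    - {"slide": [0.0085,0.064,0],"yaw": 0,"gripper": 0.4}
    - {"slide": [0.011,0.084,0],"yaw": 0,"gripper": 0.4}
    - {"slide": [0.0145,0.109,0],"yaw": 0,"gripper": 0.4}
    - {"slide": [0.0145,0.109,0],"yaw": 0,"gripper": 0.4}

```text
time_s: 39.95
ee_pos: [0.4649, -0.1676, 0.1298]
eef_rot: [-3.139, -0.001, 1.433]
force: [-0.6, -0.7, -6.0]
grip_width: 0.0497
```

>>> arm_command:
  increments:
    - {"slide": [0,0,0.03],"yaw": 0,"gripper": 0.4}
    - {"slide": [0,0,0.06],"yaw": 0,"gripper": 0.4}
    - {"slide": [0,0,0.06],"yaw": 0,"gripper": 0.4}
    - {"slide": [0.001,0.03,0.06],"yaw": 0.02,"gripper": 0.4}
    - {"slide": [0.002,0.08,0.06],"yaw": 0.05,"gripper": 0.4}
    - {"slide": [0.003,0.13,0.06],"yaw": 0.08,"gripper": 0.4}
    - {"slide": [0.004,0.18,0.06],"yaw": 0.11,"gripper": 0.4}
    - {"slide": [0.005,0.23,0.06],"yaw": 0.13,"gripper": 0.4}

```text
time_s: 40.95
ee_pos: [0.4696, 0.0618, 0.1886]
eef_rot: [-3.139, 0.0, 1.561]
force: [1.2, -1.1, -5.4]
grip_width: 0.0496
```

>>> arm_command:
  increments:
    - {"slide": [0.001,0.05,0],"yaw": 0,"gripper": 0.4}
    - {"slide": [0.002,0.1,0],"yaw": 0,"gripper": 0.4}
    - {"slide": [0.004,0.14,0],"yaw": 0,"gripper": 0.4}
    - {"slide": [0.004,0.151,0],"yaw": 0,"gripper": 0.4}
    - {"slide": [0.004,0.151,0],"yaw": 0,"gripper": 0.4}
    - {"slide": [0.004,0.151,0],"yaw": 0,"gripper": 0.4}

```text
time_s: 41.7
ee_pos: [0.4745, 0.2103, 0.1899]
eef_rot: [-3.141, 0.001, 1.56]
force: [0.3, -0.4, -6.0]
grip_width: 0.0491
```

>>> arm_command:
  increments:
    - {"slide": [0,0.001,-0.05],"yaw": 0,"gripper": 0.4}
    - {"slide": [0,0.001,-0.1],"yaw": 0,"gripper": 0.4}
    - {"slide": [0,0.001,-0.13],"yaw": 0,"gripper": 0.4}
    - {"slide": [0,0.001,-0.146],"yaw": 0,"gripper": 0.4}
    - {"slide": [0,0.001,-0.149],"yaw": 0,"gripper": 0.4}
    - {"slide": [0,0.001,-0.152],"yaw": 0,"gripper": 0.4}
    - {"slide": [0,0.001,-0.152],"yaw": 0,"gripper": 0.4}
    - {"slide": [0,0.001,-0.152],"yaw": 0,"gripper": 0.4}

```text
time_s: 42.7
ee_pos: [0.4748, 0.2126, 0.0391]
eef_rot: [3.141, -0.0, 1.561]
force: [0.4, -0.0, -5.9]
grip_width: 0.0491
```

>>> arm_command:
  increments:
    - {"slide": [0,0,-0.001],"yaw": 0,"gripper": 0.4}
    - {"slide": [0,0,-0.002],"yaw": 0,"gripper": 0.4}
    - {"slide": [0,0,-0.002],"yaw": 0,"gripper": 0.4}

```text
time_s: 43.08
ee_pos: [0.4749, 0.2127, 0.0389]
eef_rot: [3.14, -0.0, 1.561]
force: [-13.1, -5.1, 25.6]
grip_width: 0.0494
```

>>> arm_command:
  increments:
    - {"slide": [0,0,0.0015],"yaw": 0,"gripper": 0.4}
    - {"slide": [0,0,0.0015],"yaw": 0,"gripper": 0.4}
    - {"slide": [0,0,0.0015],"yaw": 0,"gripper": 0.6}
    - {"slide": [0,0,0.0015],"yaw": 0,"gripper": 0.8}
    - {"slide": [0,0,0.0015],"yaw": 0,"gripper": 0.8}
    - {"slide": [0,0,0.0015],"yaw": 0,"gripper": 0.8}
    - {"slide": [0,0,0.06],"yaw": 0,"gripper": 0.8}
    - {"slide": [0,0,0.12],"yaw": 0,"gripper": 0.8}

```text
time_s: 44.08
ee_pos: [0.4741, 0.2123, 0.1576]
eef_rot: [-3.14, 0.0, 1.561]
force: [0.5, -0.0, 0.1]
grip_width: 0.0752
```

>>> arm_command:
  increments:
    - {"slide": [0,0,0.05],"yaw": 0,"gripper": 0.8}
    - {"slide": [-0.06,0,0.06],"yaw": 0,"gripper": 0.8}
    - {"slide": [-0.11,0.03,0.06],"yaw": 0,"gripper": 0.8}
    - {"slide": [-0.15,0.08,0.06],"yaw": 0,"gripper": 0.8}
    - {"slide": [-0.18,0.13,0.06],"yaw": 0,"gripper": 0.8}
    - {"slide": [-0.2,0.17,0.06],"yaw": 0,"gripper": 0.8}
    - {"slide": [-0.2,0.17,0.06],"yaw": 0,"gripper": 0.8}

```text
time_s: 44.95
ee_pos: [0.2732, 0.3841, 0.2162]
eef_rot: [-3.141, 0.0, 1.564]
force: [1.4, 0.1, -0.5]
grip_width: 0.0751
```

```bash
python3 yel.py; python3 - <<'E'
from h import *
c=imaging.camera('top');s=imaging.camera('scene')
a=cv2.resize(c['color'][170:300,180:440,::-1],None,fx=3,fy=3,interpolation=cv2.INTER_CUBIC)
b=cv2.resize(s['color'][150:250,190:450,::-1],None,fx=3,fy=3,interpolation=cv2.INTER_CUBIC)[:210]
cv2.imwrite('pics/e12.png',np.vstack([a,b]))
E
```

```text
old
[ 156  110   76   45 3071] [193.4484 132.0632] [0.8611 0.3595]
[  82  181   57   73 3327] [109.9726 217.6063] [0.5925 0.6176]
[253 185  10   6  56] [257.5    187.6786] [0.6752 0.1564]
[288 184  12  13 127] [293.622  189.9528] [0.6649 0.0426]
[253 192  11   6  65] [257.9231 194.4615] [0.6535 0.1553]
[ 84 348   5   5  25] [ 86. 350.] [0.194  0.6771]
new
[ 156  110   76   45 3096] [193.4545 132.1734] [0.8607 0.3595]
[  82  181   57   73 3329] [109.9742 217.5945] [0.5925 0.6176]
[322 243  12  13 142] [327.7817 248.993 ] [ 0.4765 -0.0596]
[233 246  13  13 133] [238.7744 252.0677] [0.4745 0.2166]
[0.274  0.3829 0.2162] [-3.1413  0.0005  1.5631]
```

View pics/e12.png

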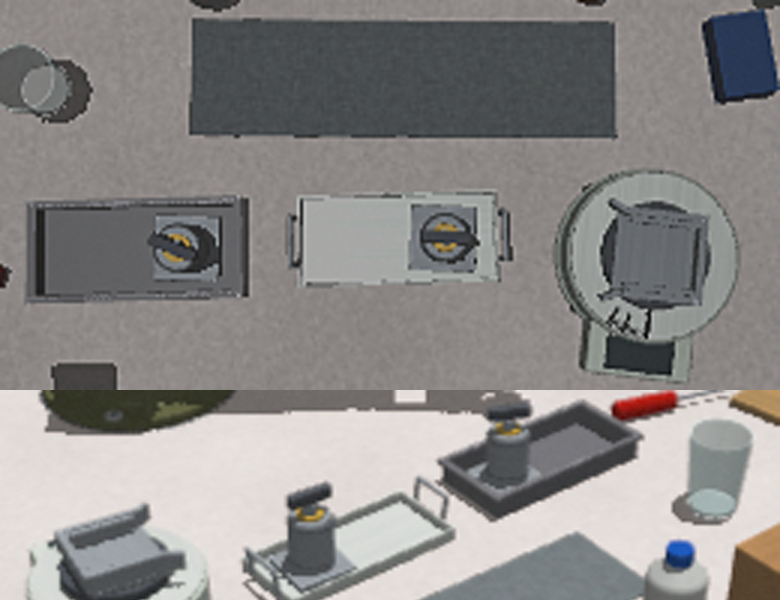

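Both cells stand flat, A in the tray at (443,238) with its bar straight and B in the tub at (185,247) with its bar clearly turned clockwise. The mat is empty and the fork is back at zero.

```bash
python3 -c "
from h import *
print(job.hand_in())"
```

```text
the job is handed in; nothing more can be done
None
```

Both cells on the mat were checked, left to right, and the job was handed in at about 45 s. Only the first two places in the row were filled, so I took these as cell_a and cell_b.

- **cell_a, held:** I turned it to about 0.35 rad by the camera and 0.41 rad by the wrist moment, past the 0.30 check mark and below the 0.50 limit. The screw stayed put for over 1.5 s, and the cell is in the release tray.
- **cell_b, gave way:** the torque levelled off at about 0.07–0.1 N m. The bar turned 0.52 rad while the fork moved only about 0.08, so the screw slipped roughly 0.4 rad. The cell is in the rework tub.

The final pictures show both cells standing flat, the fork back at its rest position, the mat empty and the gripper clear. In those views everything else looked to be where it started; I did not check every bystander.

Some readings disagreed or could not be made:
- **Pointer:** the arm hid the dial during both turns, so I judged the fork angle from its rails and the wrist moment, which differed by about 0.05 rad.
- **Camera offset:** positions from the camera were up to 5 mm off in y near the gauge, so I found the fork's stop by contact force.
- **Tub contact:** cell_b met the tub floor with about 25 N at the wrist before I eased off.

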